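# Clear the toppled resin bottle and hold the forming unit's recessed reset

### The arm

A 7-joint arm with a two-finger parallel gripper is mounted at the origin on the work surface. World frame = base frame: x ahead of the robot, y to its left, z up, the work surface at z = 0. Lengths are in m, angles in rad, forces in N, time in s.
With the tool pointing down it reaches from about 0.35 to 0.9 m from the base axis. Payload 8.1 kg.
Tool frame: the origin (TCP) lies midway between the tips of the shut fingers; the grasp point (between the pads) lies arm.grasp_offset behind it (arm.grasp_offset is the distance from the TCP to the grasp point, in m); z points along the fingers, y is the line along which they close (so a half turn about z gives the same grasp; the last joint's range is limited). The gripper opens to 92 mm and grips with 3 to 60 N. Pads are 19 mm wide; open, the fingers measure 130 mm over their backs; the gripper's body (75 mm by 190 mm) begins 47 mm behind the grasp point.
Start: joints at [1.119, 0.434, 0.025, 1.573, -0.012, 1.134, -0.075], TCP at [0.214, -0.587, 0.227] pointing down, gripper open.
Joint ranges: [-2.62, 2.62], [-0.44, 2.09], [-1.27, 1.32], [0.08, 2.57], [-1.32, 4.46], [0.12, 2], [-2.74, 2.74]. Speed limits (rad/s): [2.22, 2.22, 3.01, 3.01, 3.14, 3.14, 3.14].

### API

Orientations are given as a rotation vector (axis times angle).
In Python, from cell import observe, imaging, arm gives the robot as it stands.
- The arm moves only by the tool apply_moves, never from a script. Its argument "commands" is a list of rows, each a list of 5 numbers: the opening in per cent of the stroke, from 0 (shut) to 100 (fully open), then the shift along the world's x, y, z in units of 0.06 m (1.0 is 0.06 m), then the turn about the world's z in units of 0.5 rad (1.0 is 0.5 rad). A call has 1 to 12 rows; each row shifts and turns the commanded pose from where the row before left it; what a row does not reach is not made up. A row lasts 1/8 s, in which the tool goes at most 62.5 mm and 10.7 degrees, less where a joint would pass 70% of its speed; a pose out of reach is approached as far as the arm can. A call with a number of a shift or a turn outside -1 to 1 is refused whole. A call with a gripper value outside its range is refused whole. The fingers move at their own pace and stop on an object; "newtons" is the grip in N (left out, the last holds). Time passes only in rows, so rows that do not move let the fingers close. It gives the time, the measured TCP pose, the force, the opening and the grip force at its end, in the units of the state.
- observe(): the state, without advancing time (a new reading comes with each control period).
- imaging.get_image(name): name is "scene" or "side" or "wrist"; returns (picture, depth): 480x640x3 uint8, red, green, blue; 480x640 float32, m along the optical axis (not along the pixel's ray), 0 where there is no reading.
- imaging.camera_params(name): a dict with "camera_matrix" (3x3 intrinsics, pixels), "origin" and "rotation" of the camera in the world; the wrist camera has in their place "tool_from_camera" (4x4, takes a point from camera to tool coordinates, whose origin is the TCP and whose axes are the flange's). Camera axes: x right, y up, looking along -z (the intrinsics and any distortion apply to the point x, -y, -z); pixel columns grow to the right and rows downward; lengths in m; the calibration is good to about 2 mm. The wrist camera is an equidistant fisheye: a pixel r from the principal point sees the ray r / f radians off the axis. A picture is of the moment at which its call begins: read the wrist's pose just before it. camera_params takes no time and is no camera call.
- arm.sign_off(): hands the job in; it is judged then, once.
The state is a dict: "clock": time; "joints": joint angles; "dq": joint speeds; "joint_efforts": joint torques, N m; "position": TCP position; "ee_rot": TCP orientation; "force": force on the tool from outside, world axes, zero at the start; "ft_torque": the same for the moment, N m; "width": opening from 0.0 (shut) to 1.0 (fully open); "gripper_force": force on a finger pad.
Only numpy, scipy, OpenCV 4.12 (cv2) and the standard library are available. Lean on these libraries where they do the work, as an engineer would, in place of code of your own. Each camera call takes 0.05 s, during which the arm holds its last target. There are 200 camera calls.

### The job

A resin bottle has toppled onto the deck of the forming unit and lies over its recessed reset button. Stand the bottle upright on the round mat, its whole foot on the mat, and let go of it; then take the square-handled stylus out of the wooden stand, reach its shaft down through the small hole in the deck and press the reset button all the way down with it. Finish while still gripping the stylus and holding the button down, and leave the other things where they are.

Things in the scene. Friction and masses are not known exactly. Their poses are not given: they have to be found in the camera images.
- bottle_center (a point): White square-section resin bottle with round grey cap: body 42 x 42 mm, 85 mm tall, cap 28 mm wide, 115 mm tall in all, about 0.25 kg. The point lies on its axis 57.5 mm above its foot (half-way up); z points from foot to cap. At the start it lies on a flat side on the machine's deck, over the hole, its cap towards the robot's left.
- mat: Round dark rubber mat, fixed on the bench, 120 mm in diameter and 3 mm thick; origin at the centre of its underside (bench height). It lies to the left or to the right of the machine, the wooden stand on the other side.
- stylus_handle (a point): Plain metal stylus, 50 g: square handle 16 x 16 mm, 65 mm tall, above a round shaft 7 mm wide, 45 mm long. The point is the handle's middle: 32.5 mm above the shoulder where the shaft begins, 77.5 mm above the tip. z points along the stylus away from the tip; x, y are square to the flats. It stands upright in a loose 10 mm hole of the stand, its shoulder on the stand's top.
- stand: Fixed wooden tool stand, 140 mm (its x) by 50 mm (its y) and 52 mm high, with two holes 40 mm either side of its middle along its x: one carries the stylus, the other the driver. Origin at the centre of its underside.
- machine: Fixed grey forming unit, 260 x 260 mm with a flat deck 60 mm above the bench; its low front half is towards the robot, on its rear half (+x of its own frame) stand a round metal chamber (35 mm above the deck) and a display, and behind it a round heater head up to 138 mm above the bench. Origin at the centre of its underside.
- reset_port (a point): Centre of the mouth of the reset hole, flush with the deck (60 mm above the bench), in a darker square panel in the front half of the machine. The hole is vertical, round, 16 mm in diameter; the top of the button lies 22 mm below the mouth. z up.
- plunger (a joint): Travel of the recessed round white reset button (12 mm in diameter) in the hole, pressed downwards: 0 = up, 0.006 m = all the way down. A spring pushes it back: 1.5 N at the start of the travel, 6 N all the way down.
- driver: Bystander: hand driver with a thick round black handle 28 mm in diameter and 60 mm tall, standing in the other hole of the stand, 80 mm from the stylus. Origin at the tip of its shaft.
- cast_a: Bystander: small plaster dental cast, 55 x 65 x 24 mm, on the bench left in front of the machine. Origin at the centre of its underside.
- cast_b: Bystander: small plaster dental cast, 55 x 65 x 24 mm, on the bench right in front of the machine. Origin at the centre of its underside.
- jar: Bystander: clear jar with white lid, 60 mm in diameter, 75 mm tall, on the bench at the far left. Origin at the centre of its underside.
- spool: Bystander: grey spool lying flat, 120 mm in diameter, 50 mm tall, on the bench at the far right. Origin at the centre of its underside.
- case: Bystander: white plastic case, 75 x 65 x 28 mm, on the bench at the outer left. Origin at the centre of its underside.
- blanks: Bystander: stack of clear round forming blanks, 125 mm in diameter, 30 mm tall, on the bench at the outer right. Origin at the centre of its underside.
Not all that is in view belongs to the job. What is shaped like the part that bears bottle_center but purple is not meant. Of the things that look like the mat, the larger one is meant.

How it is judged:
By the outcome, as a careful person would: the job done as asked, in the order asked, and still so for the second after the job is handed in, while the arm keeps its last pose, push and grip.
It also fails if it takes over 59 s, if anything falls off the work surface, if the arm or the gripper's body presses on something with over 40 N, if the wrist force passes 120 N, or if a joint passes its speed limit or range.

## Working session

There is one attempt and no reset: what is moved stays moved. The work goes in short steps, Python scripts to look and compute and a tool call to move; the robot and the scene stay as the last step left them, time stands still between calls to the robot, and variables do not carry over. Pictures are saved under pics/ and viewed, at most 12 in all, crops included, and the job is handed in when it is done.

Besides the shell and the picture viewer there is one more tool, called as name(argument=value, ...), one argument or row to a line, values as JSON. apply_moves: Moves the arm, as the interface text tells. Its arguments: {"type":"object","properties":{"commands":{"type":"array"},"newtons":{"type":"number"}},"required":["commands"]}

```bash
mkdir -p pics
cat > h.py <<'E'
import numpy as np, cv2
from cell import observe, imaging, arm
from scipy.spatial.transform import Rotation as R
def grab(n):
    s=observe(); im,d=imaging.get_image(n); return s,im,d
def cloud(n,d):
    p=imaging.camera_params(n);K=np.array(p['camera_matrix'])
    v,u=np.mgrid[:480,:640]
    x=(u-K[0,2])/K[0,0];y=(v-K[1,2])/K[1,1]
    c=np.stack([x*d,-y*d,-d],-1)
    return c@np.array(p['rotation']).T+np.array(p['origin'])
E
python3 - <<'E'
from h import *
print(observe(), arm.grasp_offset)
for n in ['scene','side','wrist']:
    s,im,d=grab(n); cv2.imwrite(f'pics/{n}0.png',im[...,::-1]); np.savez(f'{n}0.npz',im=im,d=d); print(n,imaging.camera_params(n))
E
```

```text
{'clock': 0.0, 'joints': array([ 1.11940594,  0.4352666 ,  0.02495954,  1.57408711, -0.011595  ,
        1.13399542, -0.07508548]), 'dq': array([ 1.54826388e-03, -4.02695135e-04, -2.14264001e-03,  9.00460569e-05,
        9.16939426e-04,  3.80506328e-04, -1.20840966e-04]), 'joint_efforts': array([ 1.01570124e-03, -6.67853594e+01,  9.84716155e-01, -3.14464509e+01,
       -6.05958723e-02,  4.28342598e-02,  1.69063956e-04]), 'position': array([ 0.21337898, -0.58690607,  0.22592158]), 'ee_rot': array([-3.09241919e+00, -5.44772609e-01,  6.62583730e-04]), 'force': array([-0.57215491, -0.4224886 ,  0.40636684]), 'ft_torque': array([-0.01194077,  0.0127975 ,  0.04417073]), 'gripper_force': 0.0, 'width': 1.0012404102331343} 0.0188
scene {'camera_matrix': array([[564.38199253,   0.        , 319.90889326],
       [  0.        , 564.38199253, 238.23179994],
       [  0.        ,   0.        ,   1.        ]]), 'origin': array([ 1.57932049, -0.21536917,  1.30454914]), 'rotation': array([0.58204362, 0.48514267, 1.29742519])}
side {'camera_matrix': array([[502.44513592,   0.        , 318.28214337],
       [  0.        , 502.44513592, 248.10505857],
       [  0.        ,   0.        ,   1.        ]]), 'origin': array([ 0.40668796, -1.2177713 ,  0.93282952]), 'rotation': array([ 0.97112165, -0.0485486 , -0.14206977])}
wrist {'camera_matrix': array([[371.64829954,   0.        , 322.33021463],
       [  0.        , 371.64829954, 237.12414083],
       [  0.        ,   0.        ,   1.        ]]), 'tool_from_camera': array([[-1.11114640e-03,  9.54737844e-01,  2.97446491e-01,
         8.08800177e-02],
       [ 9.99998986e-01,  7.95755347e-04,  1.18141427e-03,
        -2.90346275e-04],
       [ 8.91246278e-04,  2.97447502e-01, -9.54737760e-01,
        -1.58692639e-01],
       [ 0.00000000e+00,  0.00000000e+00,  0.00000000e+00,
         1.00000000e+00]])}
```

View pics/scene0.png

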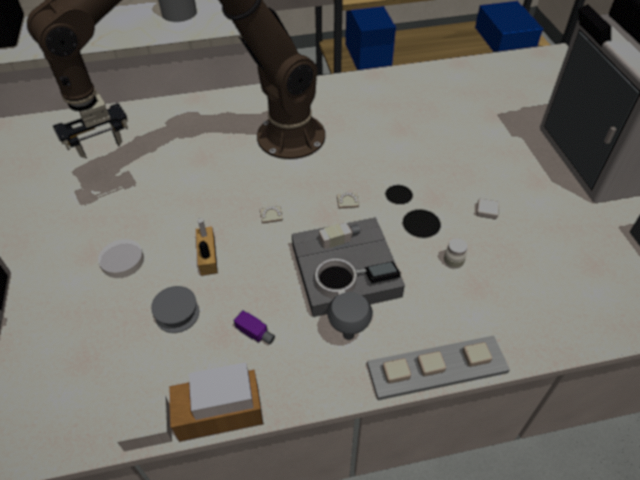

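View pics/side0.png

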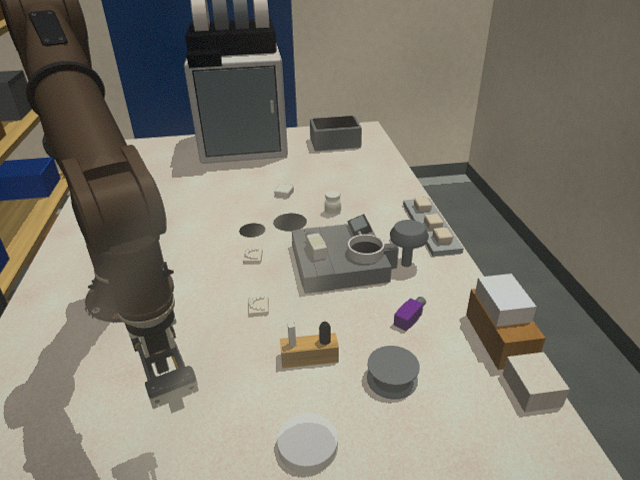

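The scene view shows the bottle on the deck (335,233), the large mat (421,222), the stylus (202,228) and the driver (204,248). The purple decoy is at (252,325). Next I'll measure these.

```bash
sed -i "s/np.array(p\['rotation'\]).T/R.from_rotvec(p['rotation']).as_matrix().T/" h.py
cat >> h.py <<'E'
def rect(P,m):
    q=P[m][:,:2].astype(np.float32)*1000
    r=cv2.minAreaRect(q); b=cv2.boxPoints(r)
    return np.round(r[0],1),np.round(r[1],1),round(r[2],1),np.round(P[m][:,2].max()*1000),len(q)
E
python3 - <<'E'
from h import *
for n in ['scene','side']:
    f=np.load(n+'0.npz');im,d=f['im'].astype(int),f['d'];P=cloud(n,d)
    z=P[...,2];br=im.sum(-1)
    def box(u0,u1,v0,v1):
        m=np.zeros((480,640),bool);m[v0:v1,u0:u1]=1;return m&(d>0)
    if n=='scene': B=dict(bot=box(310,370,210,250),stand=box(190,222,215,275),mat=box(400,443,207,238),mach=box(285,410,215,320))
    else: B=dict(bot=box(300,332,225,262),stand=box(275,345,315,370),mat=box(270,310,210,232),mach=box(285,400,215,295))
    print(n,'bench z',np.median(z[box(280,320,400,440) if n=='scene' else box(180,250,330,360)]))
    print('bottle top',rect(P,B['bot']&(z>.092)&(br>300)))
    print('bottle all',rect(P,B['bot']&(z>.068)))
    print('deck',rect(P,B['mach']&(abs(z-.06)<.005)))
    print('high',rect(P,B['mach']&(z>.075)&~B['bot']))
    print('mat',rect(P,B['mat']&(br<120)), np.median(z[B['mat']&(br<120)]))
    print('standtop',rect(P,B['stand']&(abs(z-.052)<.005)))
    hi=B['stand']&(z>.065); 
    print('sty',rect(P,hi&(br>250)),'drv',rect(P,hi&(br<150)))
E
```

```text
scene bench z -0.004442840917251112
bottle top (array([558.8,  33. ]), array([48.1, 89.8]), 7.8, np.float64(106.0), 347)
bottle all (array([558.3,  44.6]), array([ 50.3, 115.3]), 7.5, np.float64(106.0), 642)
deck (array([632.9,  45.2]), array([262.1, 260.5]), 2.2, np.float64(65.0), 3186)
high (array([772.6,  45.4]), array([228.4, 223.3]), 77.1, np.float64(141.0), 2125)
mat (array([504. , 320.4]), array([110. , 108.1]), 29.7, np.float64(9.0), 729) 0.0001449903530159613
standtop (array([ 492.1, -339. ]), array([ 50.3, 147.6]), 89.0, np.float64(57.0), 358)
sty (array([ 449.5, -338.3]), array([26.6, 15.8]), 4.5, np.float64(118.0), 77) drv (array([ 536.7, -336.8]), array([18.5, 25.8]), 30.6, np.float64(113.0), 115)
side bench z -0.0005080882960412647
bottle top (array([557.6,  41.2]), array([ 44.1, 117.4]), 11.5, np.float64(107.0), 269)
bottle all (array([557.4,  43. ]), array([ 44.1, 120.8]), 9.3, np.float64(107.0), 412)
deck (array([650.4,  44. ]), array([300.2, 267.6]), 2.5, np.float64(65.0), 2585)
high (array([739.2,  48. ]), array([236.3, 153.3]), 79.0, np.float64(137.0), 1066)Traceback (most recent call last):
  File "<stdin>", line 14, in <module>
  File "h.py", line 15, in rect
    return np.round(r[0],1),np.round(r[1],1),round(r[2],1),np.round(P[m][:,2].max()*1000),len(q)
                                                                    ~~~~~~~~~~~~~^^
    return umr_maximum(a, axis, None, out, keepdims, initial, where)
ValueError: zero-size array to reduction operation maximum which has no identity
```

Run:
```python
import cv2
a=cv2.imread('pics/scene0.png')[190:340,180:440];b=cv2.imread('pics/side0.png')[170:380,230:430]
a=cv2.resize(a,None,fx=1.7,fy=1.7);b=cv2.resize(b,None,fx=1.7,fy=1.7)
import numpy as np
c=np.zeros((360,790,3),np.uint8);c[:a.shape[0],:a.shape[1]]=a;c[:b.shape[0],450:450+b.shape[1]]=b
cv2.imwrite('pics/c.png',c)
```

```text
(no output)
```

View pics/c.png

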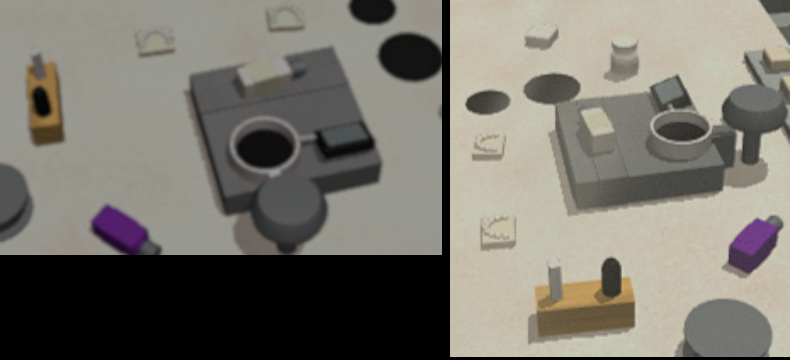

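Bottle centre is about (0.558, 0.044) with its cap towards +y and +9° yaw. The mat is near (0.504, 0.32), the stylus near (0.452, -0.338). I'll move above the cap and turn the closing line across the bottle axis, so a light pinch lets the bottle swing upright.

apply_moves(
  commands=[
    [60, 0.47, 0.93, 0.1, 0.23],
    [60, 0.47, 0.93, 0.1, 0.23],
    [60, 0.47, 0.93, 0.1, 0.23],
    [60, 0.47, 0.93, 0, 0.23],
    [60, 0.47, 0.93, 0, 0.23],
    [60, 0.47, 0.93, 0, 0.23],
    [60, 0.47, 0.93, 0, 0.23],
    [60, 0.47, 0.93, 0, 0.23],
    [60, 0.47, 0.93, 0, 0.23],
    [60, 0.47, 0.93, 0, 0.23],
    [60, 0.47, 0.93, 0, 0.23],
    [60, 0.47, 0.93, 0, 0.23],
  ],
  newtons=6,
)

```text
clock: 1.65
position: [0.5521, 0.0828, 0.2446]
ee_rot: [2.035, 2.393, -0.0]
force: [0.6, 0.4, 0.2]
width: 0.601
gripper_force: 0.0
```

```bash
cat >> h.py <<'E'
def wrist(fn=None):
    s,im,d=grab('wrist'); p=imaging.camera_params('wrist');K=np.array(p['camera_matrix']);T=np.array(p['tool_from_camera'])
    v,u=np.mgrid[:480,:640].astype(float)
    x=(u-K[0,2])/K[0,0];y=(v-K[1,2])/K[1,1];th=np.hypot(x,y);k=np.tan(th)/np.maximum(th,1e-9)
    c=np.stack([x*k*d,-y*k*d,-d],-1)
    Rt=R.from_rotvec(s['ee_rot']).as_matrix()
    P=(c@T[:3,:3].T+T[:3,3])@Rt.T+s['position']
    if fn: cv2.imwrite('pics/'+fn,im[...,::-1])
    return s,im.astype(int),d,P
def yaw(s):
    y=R.from_rotvec(s['ee_rot']).as_matrix()[:,1]; return np.degrees(np.arctan2(y[1],y[0]))
E
python3 - <<'E'
from h import *
s,im,d,P=wrist('w1.png'); print(s['position'],yaw(s),s['clock'],s['width'])
near=(abs(P[...,0]-.555)<.05)&(abs(P[...,1]-.05)<.09)&(d>0)
z=P[...,2]
print(np.median(z[(abs(z-.06)<.006)&near]))
print('all',rect(P,near&(z>.070)&(z<.108)),'top',rect(P,near&(z>.0975)&(z<.108)))
for y0 in np.arange(-.03,.12,.01):
    m=near&(z>.068)&(z<.11)&(abs(P[...,1]-y0)<.005)
    if m.sum()>5: print(round(y0,3),m.sum(),np.round(np.percentile(P[m][:,0],[2,98])*1000),round(z[m].max()*1000))
E
```

```text
[0.55213883 0.08276532 0.24457562] 9.22578352046314 1.65 0.6012893500267458
0.060620359000365
all (array([555.4,  48.1]), array([ 43.1, 114.4]), 9.4, np.float64(105.0), 5547) top (array([557.5,  34.8]), array([43.1, 87.4]), 9.9, np.float64(105.0), 4230)
-0.01 107 [544. 578.] 104
0.0 432 [543. 584.] 105
0.01 448 [541. 582.] 105
0.02 491 [539. 581.] 105
0.03 519 [538. 580.] 105
0.04 519 [536. 578.] 105
0.05 545 [535. 576.] 104
0.06 543 [533. 574.] 105
0.07 639 [533. 572.] 104
0.08 490 [538. 571.] 104
0.09 363 [536. 563.] 97
0.1 431 [535. 561.] 97
0.11 25 [552. 560.] 91
```

View pics/w1.png

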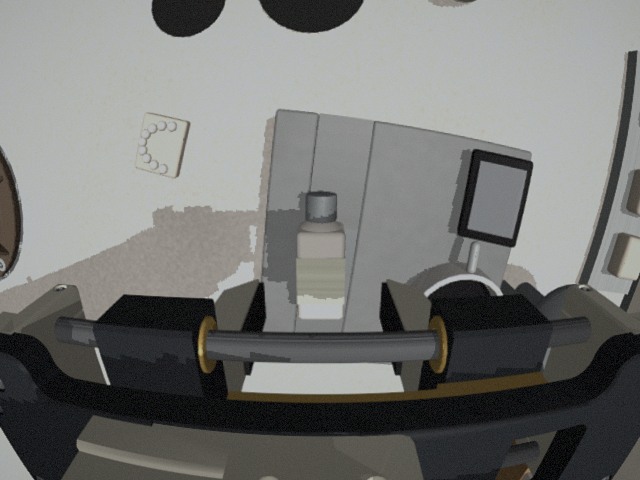

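The wrist view shows the bottle at (321,260), its cap at (321,207) pointing to +y, between the open fingers. Descending onto the cap.

apply_moves(
  commands=[
    [60, -0.06, 0.16, -0.6, 0],
    [60, 0, 0, -0.6, 0],
    [60, 0, 0, -0.6, 0],
    [60, 0, 0, -0.6, 0],
    [60, 0, 0, -0.4, 0],
    [60, 0, 0, -0.2, 0],
    [60, 0, 0, 0, 0],
    [5, 0, 0, 0, 0],
    [5, 0, 0, 0, 0],
    [5, 0, 0, 0, 0],
    [5, 0, 0, 0, 0],
    [5, 0, 0, 0, 0],
  ],
  newtons=6,
)

```text
clock: 3.2
position: [0.5483, 0.0909, 0.0651]
ee_rot: [2.039, 2.389, 0.001]
force: [-0.5, 0.5, 4.1]
width: 0.303
gripper_force: 6.0
```

apply_moves(
  commands=[
    [5, 0, 0, 0.1, 0],
    [5, 0, 0, 0.2, 0],
    [5, 0, 0, 0.3, 0],
    [5, 0, 0, 0.3, 0],
    [5, 0, 0, 0.3, 0],
    [5, 0, 0, 0.3, 0],
    [5, 0, 0, 0.3, 0],
    [5, 0, 0, 0.3, 0],
    [5, 0, 0, 0.2, 0],
    [5, 0, 0, 0, 0],
  ],
)

```text
clock: 4.45
position: [0.5484, 0.091, 0.2036]
ee_rot: [2.039, 2.389, 0.002]
force: [-0.2, -0.2, -2.7]
width: 0.302
gripper_force: 6.0
```

Run:
```python
from h import *
s,im,d=grab('side');_,im2,d2,P=wrist()
c=np.zeros((480,760,3),np.uint8); c[:360,:300]=cv2.resize(im[180:300,270:370],None,fx=3,fy=3); c[:345,300:760]=cv2.resize(im2.astype(np.uint8),(460,345)); cv2.imwrite('pics/l.png',c[...,::-1])
```

```text
(no output)
```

View pics/l.png

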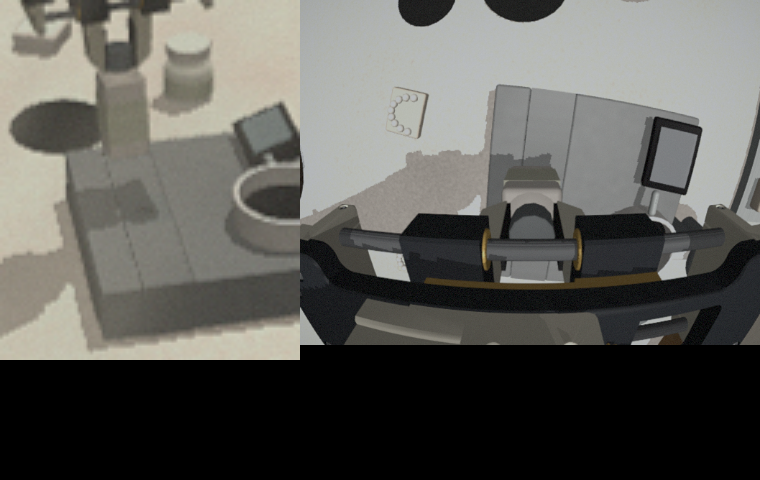

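The bottle swung upright under the grip. The side crop shows it vertical, with its cap between the fingers at (118,55). Carrying it to the mat now.

apply_moves(
  commands=[
    [5, -0.04, 0.2, 0, 0],
    [5, -0.08, 0.4, 0, 0],
    [5, -0.1, 0.5, 0, 0],
    [5, -0.1, 0.55, 0, 0],
    [5, -0.1, 0.55, 0, 0],
    [5, -0.1, 0.55, 0, 0],
    [5, -0.1, 0.5, -0.2, 0],
    [5, -0.08, 0.4, -0.4, 0],
    [5, -0.04, 0.17, -0.3, 0],
    [5, 0, 0, 0, 0],
    [5, 0, 0, 0, 0],
  ],
)

```text
clock: 5.92
position: [0.5041, 0.3191, 0.149]
ee_rot: [2.04, 2.388, -0.0]
force: [-0.2, 0.4, -2.0]
width: 0.3
gripper_force: 6.0
```

Run:
```python
from h import *
s,im,d,P=wrist()
z=P[...,2]
m=(d>0)&(z<.008)&(im.sum(-1)<110)&(abs(P[...,0]-.504)<.075)&(abs(P[...,1]-.32)<.075)
print(s['position'],'mat w',rect(P,m)[:2],np.median(z[m]))
s,im,d=grab('scene');im=im.astype(int);P=cloud('scene',d);z=P[...,2]
m=(d>0)&(abs(P[...,0]-.50)<.04)&(abs(P[...,1]-.32)<.04)
for a,b in [(.02,.05),(.05,.08),(.08,.11),(.11,.13)]:
    q=m&(z>a)&(z<b)&(im.sum(-1)>150); print(a,q.sum(),P[q].mean(0) if q.any() else 0)
cv2.imwrite('pics/m.png',cv2.resize(im[140:290,350:500].astype(np.uint8)[...,::-1],None,fx=3,fy=3))
```

```text
[0.50411594 0.31910116 0.14900746] mat w (array([499. , 328.5]), array([116.8, 101.4])) 0.003699299664224623
0.02 0 0
0.05 93 [0.52150318 0.3053753  0.07036537]
0.08 150 [0.51919377 0.30447108 0.09530314]
0.11 94 [0.51986448 0.30666824 0.11970675]
```

View pics/m.png

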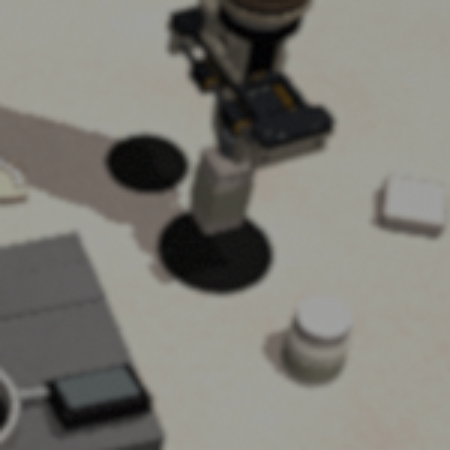

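The bottle hangs vertical over the mat's middle (crop 220,215). Lowering it now, and I'll check the force before release.

apply_moves(
  commands=[
    [5, 0, 0, -0.3, 0],
    [5, 0, 0, -0.3, 0],
    [5, 0, 0, -0.2, 0],
    [5, 0, 0, -0.15, 0],
    [5, 0, 0, -0.08, 0],
    [5, 0, 0, -0.05, 0],
    [5, 0, 0, -0.03, 0],
    [5, 0, 0, 0, 0],
  ],
)

```text
clock: 7.02
position: [0.5069, 0.3228, 0.0904]
ee_rot: [2.037, 2.385, 0.015]
force: [-11.5, -11.7, 73.1]
width: 0.402
gripper_force: 33.2
```

Contact came early and is far too hard, so I'm backing up.

apply_moves(
  commands=[
    [5, 0, 0, 0.12, 0],
    [5, 0, 0, 0.05, 0],
  ],
)

```text
clock: 7.28
position: [0.5039, 0.3205, 0.0931]
ee_rot: [2.039, 2.389, 0.003]
force: [-0.8, 0.0, -3.0]
width: 0.304
gripper_force: 6.0
```

Run:
```python
from h import *
s=observe();print(s['position'],s['force'],s['width'])
a=[]
for n,(u,v) in dict(scene=(420,210),side=(290,205)).items():
    _,im,d=grab(n);a.append(cv2.resize(im[v-40:v+40,u-40:u+40],None,fx=4.5,fy=4.5))
cv2.imwrite('pics/n.png',np.hstack(a)[...,::-1])
```

```text
[0.50392958 0.32049382 0.09314744] [-7.92601148e-01  2.96956885e-03 -3.01815351e+00] 0.30416595456571305
```

View pics/n.png

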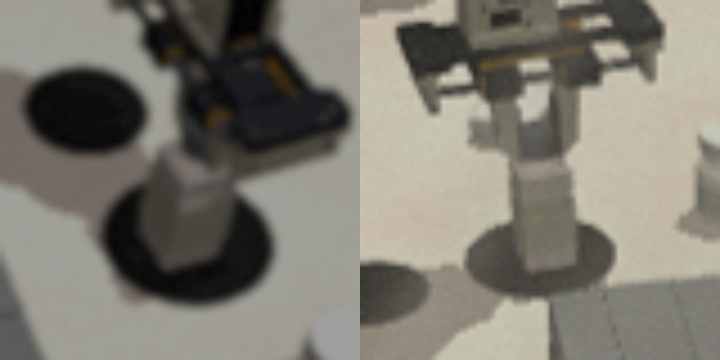

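The bottle is still held and upright on the mat's middle in both views. The fingertips had pressed on its shoulder, so I'll lower just a few mm.

apply_moves(
  commands=[
    [5, 0, 0, -0.015, 0],
    [5, 0, 0, -0.015, 0],
    [5, 0, 0, -0.01, 0],
    [5, 0, 0, 0, 0],
  ],
)

```text
clock: 7.88
position: [0.5048, 0.3206, 0.092]
ee_rot: [2.039, 2.388, 0.004]
force: [-3.2, -6.5, 25.1]
width: 0.303
gripper_force: 13.7
```

apply_moves(
  commands=[
    [5, 0, 0, 0.015, 0],
    [5, 0, 0, 0.005, 0],
  ],
)

```text
clock: 8.12
position: [0.5045, 0.3203, 0.0922]
ee_rot: [2.039, 2.388, 0.003]
force: [-1.9, -3.3, 15.0]
width: 0.307
gripper_force: 12.1
```

apply_moves(
  commands=[
    [5, 0, 0, 0.01, 0],
    [5, 0, 0, 0.005, 0],
    [5, 0, 0, 0, 0],
  ],
)

```text
clock: 8.5
position: [0.5043, 0.3201, 0.0923]
ee_rot: [2.039, 2.389, 0.001]
force: [-0.4, -2.3, 9.2]
width: 0.307
gripper_force: 10.8
```

Contact is now light, so I'll open slowly and then rise straight up.

apply_moves(
  commands=[
    [33, 0, 0, 0, 0],
    [36, 0, 0, 0, 0],
    [42, 0, 0, 0, 0],
    [50, 0, 0, 0, 0],
    [55, 0, 0, 0, 0],
    [55, 0, 0, 0.2, 0],
    [55, 0, 0, 0.5, 0],
    [55, 0, 0, 0.8, 0],
    [55, 0, 0, 0.8, 0],
    [55, 0, 0, 0.3, 0],
  ],
)

```text
clock: 9.75
position: [0.5042, 0.3212, 0.2521]
ee_rot: [2.038, 2.389, 0.008]
force: [-0.3, -0.1, -0.9]
width: 0.553
gripper_force: 0.0
```

Run:
```python
from h import *
s=observe();print(s['position'],s['force'],s['width'])
for n in ['scene','side']:
    _,im,d=grab(n);P=cloud(n,d);z=P[...,2];cv2.imwrite(f'pics/{n}2.png',im[...,::-1])
    m=(d>0)&(abs(P[...,0]-.505)<.045)&(abs(P[...,1]-.32)<.045)
    for a,b in [(.02,.05),(.05,.08),(.08,.12),(.112,.125)]:
        q=m&(z>a)&(z<b); print(n,a,q.sum(),np.round(P[q].mean(0),3) if q.any() else 0)
a=[]
s,im,d,P=wrist();np.savez('w2.npz',im=im,d=d,P=P)
z=P[...,2];m=(d>0)&(abs(P[...,0]-.505)<.045)&(abs(P[...,1]-.32)<.045)&(z>.08)&(z<.125)
print(rect(P,m&(z<.1)),rect(P,m&(z>.11)))
cv2.imwrite('pics/o.png',cv2.resize(im.astype(np.uint8),None,fx=1,fy=1)[...,::-1])
```

```text
[0.50419099 0.32122027 0.25207102] [-0.27154285 -0.08726302 -0.89820702] 0.5534558377384942
scene 0.02 129 [0.521 0.303 0.035]
scene 0.05 142 [0.521 0.304 0.065]
scene 0.08 186 [0.513 0.305 0.097]
scene 0.112 46 [0.51  0.308 0.116]
side 0.02 105 [0.507 0.292 0.034]
side 0.05 106 [0.507 0.29  0.065]
side 0.08 136 [0.507 0.299 0.097]
side 0.112 31 [0.507 0.305 0.116]
(array([505.5, 311.4]), array([41.4, 43.2]), 8.6, np.float64(100.0), 1180) (array([505., 312.]), array([26.7, 26.7]), 10.7, np.float64(120.0), 888)
```

View pics/o.png

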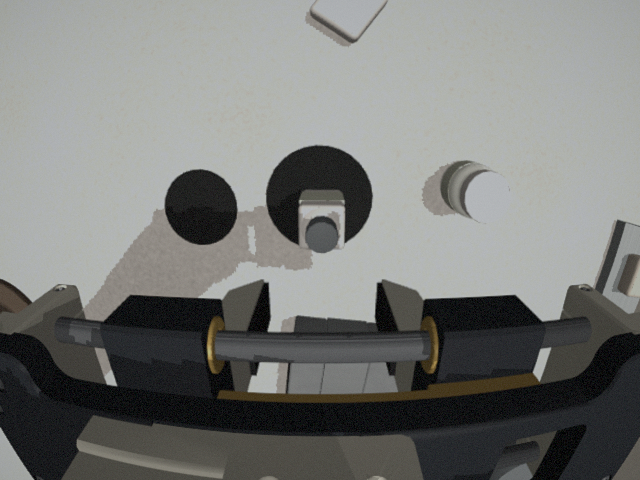

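The bottle stands alone near the mat's centre: cap at (321,234), mat centre at about (319,198), whole foot well inside. Next stop is above the deck, to look for the hole.

apply_moves(
  commands=[
    [55, 0.05, -0.3, 0, 0],
    [55, 0.1, -0.6, 0, 0],
    [55, 0.15, -0.8, 0, 0],
    [55, 0.15, -0.8, 0, 0],
    [55, 0.15, -0.8, 0, 0],
    [55, 0.1, -0.5, 0, 0],
    [55, 0.05, -0.3, 0, 0],
    [55, 0, 0, 0, 0],
    [55, 0, 0, 0, 0],
  ],
)

```text
clock: 11.02
position: [0.548, 0.0755, 0.2478]
ee_rot: [-2.037, -2.391, -0.001]
force: [-0.4, 1.0, 0.3]
width: 0.551
gripper_force: 0.0
```

Run:
```python
from h import *
s,im,d,P=wrist();print(s['position'],yaw(s),s['dq'].round(3).max());np.savez('w3.npz',im=im,d=d,P=P)
cv2.imwrite('pics/p.png',cv2.resize(im.astype(np.uint8)[90:330,220:400],None,fx=3,fy=2.5)[...,::-1])
z=P[...,2];near=(d>0)&(abs(P[...,0]-.56)<.06)&(abs(P[...,1]-.045)<.06)
m=near&(z<.052)
print(m.sum())
if m.any():
    v,u=np.nonzero(m);print(u.min(),u.max(),v.min(),v.max(),P[m].mean(0))
for t in (60,90,120): 
    q=near&(im.sum(-1)<t); print(t,q.sum())
```

```text
[0.54801224 0.07554871 0.24777687] 9.152102840283854 0.002
152
326 342 237 248 [0.5658129  0.04003993 0.04070758]
60 9324
90 14840
120 18505
```

View pics/p.png

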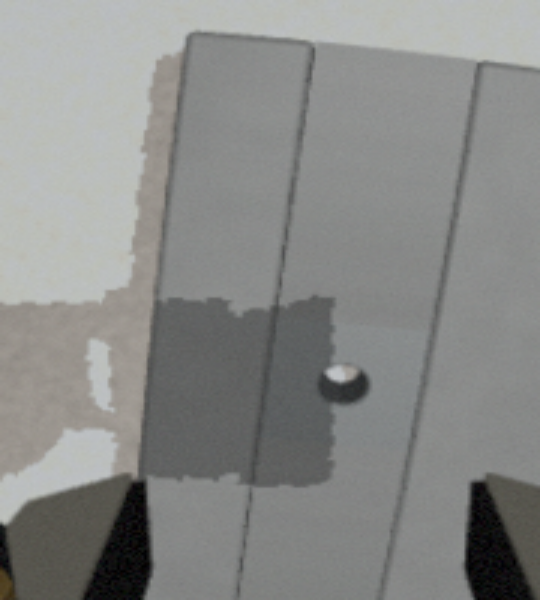

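The hole is at crop (344,383), which is pixel (334.7, 243.3), with the white button visible inside. I'll cast that onto the deck plane, and measure the stylus from the new side view.

```bash
cat >> h.py <<'E'
def cast(s,u,v,z):
    p=imaging.camera_params('wrist');K=np.array(p['camera_matrix']);T=np.array(p['tool_from_camera'])
    x=(u-K[0,2])/K[0,0];y=(v-K[1,2])/K[1,1];th=np.hypot(x,y)
    c=np.array([np.sin(th)*x/th,-np.sin(th)*y/th,-np.cos(th)])
    Rt=R.from_rotvec(s['ee_rot']).as_matrix();o=Rt@T[:3,3]+s['position'];r=Rt@T[:3,:3]@c
    return o+r*(z-o[2])/r[2]
E
python3 - <<'E'
from h import *
s=observe();print(cast(s,334.7,243.3,.06))
# cross-check camera bias: cap/deck median
f=np.load('w3.npz');P=f['P'];print(np.median(P[200:225,330:345],(0,1)),P[225,335],cast(s,335,225,.06))
for n in ['scene','side']:
    f=np.load(n+'0.npz');im,d=f['im'],f['d'];P=cloud(n,d);z=P[...,2]
    m=(d>0)&(abs(P[...,0]-.455)<.03)&(abs(P[...,1]+.338)<.03)&(z>.06)
    print(n,rect(P,m),rect(P,m&(z>.105)) if (m&(z>.105)).any() else 0)
E
```

```text
[0.56503469 0.04546374 0.06      ]
[0.56181508 0.07682253 0.06072322] [0.56203708 0.0639473  0.06128229] [0.56219269 0.06385933 0.06      ]
scene (array([ 449.5, -338.3]), array([26.6, 15.8]), 4.5, np.float64(118.0), 96) (array([ 452.1, -338. ]), array([21.5, 15.7]), 4.5, np.float64(118.0), 37)
side (array([ 449. , -339.7]), array([16.2, 21.4]), 4.5, np.float64(120.0), 151) (array([ 449.1, -339.9]), array([20.1, 14.4]), 82.1, np.float64(120.0), 53)
```

apply_moves(
  commands=[
    [45, -0.08, -0.35, 0, -0.03],
    [45, -0.15, -0.65, 0, -0.04],
    [45, -0.2, -0.84, 0, -0.05],
    [45, -0.2, -0.85, 0, -0.04],
    [45, -0.2, -0.85, 0, -0.04],
    [45, -0.2, -0.85, 0, -0.04],
    [45, -0.2, -0.85, 0, -0.04],
    [45, -0.2, -0.85, 0, -0.04],
    [45, -0.14, -0.5, 0, 0],
    [45, -0.06, -0.25, 0, 0],
    [45, 0, 0, 0, 0],
    [45, 0, 0, 0, 0],
  ],
)

```text
clock: 12.58
position: [0.4514, -0.3346, 0.2481]
ee_rot: [-2.221, -2.222, -0.001]
force: [-0.4, -0.1, -0.6]
width: 0.449
gripper_force: 0.0
```

Run:
```python
from h import *
s,im,d,P=wrist();print(s['position'],yaw(s))
z=P[...,2];m=(d>0)&(abs(P[...,0]-.45)<.03)&(abs(P[...,1]+.339)<.03)
print('sty all',rect(P,m&(z>.065)&(z<.125)),'top',rect(P,m&(z>.108)&(z<.125)))
v,u=np.nonzero(m&(z>.108)&(z<.125));print(u.min(),u.max(),v.min(),v.max())
q=m&(z>.113)&(z<.122);r=cv2.minAreaRect(np.argwhere(q)[:,::-1].astype(np.float32));print(r,cast(s,*r[0],.117))
cv2.imwrite('pics/q.png',cv2.resize(im.astype(np.uint8)[130:300,230:430],None,fx=3,fy=3)[...,::-1])
m=(d>0)&(abs(z-.052)<.004)&(abs(P[...,0]-.49)<.09)&(abs(P[...,1]+.339)<.05);print('stand',rect(P,m))
```

```text
[ 0.45143421 -0.33457995  0.24808419] 0.010250945457593414
sty all (array([ 447.4, -336.3]), array([16. , 17.2]), 3.0, np.float64(120.0), 603) top (array([ 447.4, -336.3]), array([16.6, 15.6]), 89.8, np.float64(120.0), 411)
308 327 217 238
((317.5, 228.0), (20.0, 19.0), 90.0) [ 0.44742413 -0.33567121  0.117     ]
stand (array([ 488.2, -337.4]), array([ 51.2, 139.4]), 88.7, np.float64(56.0), 5360)
```

View pics/q.png

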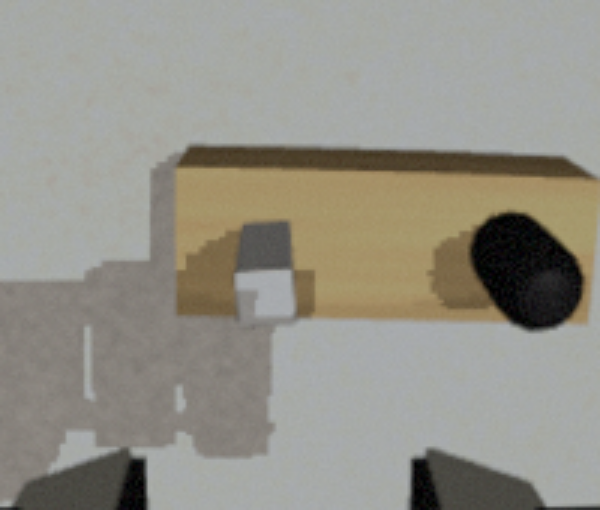

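The stylus top is at crop (267,295), which gives (0.4475, -0.336). The driver is well clear at (530,270). Descending to grasp the stylus.

apply_moves(
  commands=[
    [45, -0.065, -0.025, -0.4, 0.1],
    [45, 0, 0, -0.6, 0],
    [45, 0, 0, -0.6, 0],
    [45, 0, 0, -0.6, 0],
    [45, 0, 0, -0.45, 0],
    [45, 0, 0, -0.28, 0],
    [45, 0, 0, 0, 0],
    [5, 0, 0, 0, 0],
    [5, 0, 0, 0, 0],
    [5, 0, 0, 0, 0],
    [5, 0, 0, 0, 0],
    [5, 0, 0, 0, 0],
  ],
  newtons=30,
)

```text
clock: 14.12
position: [0.4472, -0.3382, 0.0729]
ee_rot: [2.167, 2.273, 0.0]
force: [0.1, -0.4, 6.0]
width: 0.173
gripper_force: 30.0
```

apply_moves(
  commands=[
    [5, 0, 0, 0.2, 0],
    [5, 0, 0, 0.4, 0],
    [5, 0, 0, 0.5, 0],
    [5, 0, 0, 0.5, 0],
    [5, 0, 0, 0.4, 0],
    [5, 0, 0, 0.1, 0],
    [5, 0, 0, 0, 0],
  ],
)

```text
clock: 15.0
position: [0.4466, -0.3379, 0.1981]
ee_rot: [2.168, 2.274, -0.0]
force: [-0.1, 0.0, 0.1]
width: 0.17
gripper_force: 30.0
```

apply_moves(
  commands=[
    [5, 0.1, 0.35, 0, 0],
    [5, 0.2, 0.65, 0, 0],
    [5, 0.25, 0.8, 0, 0],
    [5, 0.26, 0.85, 0, 0],
    [5, 0.26, 0.85, 0, 0],
    [5, 0.26, 0.85, 0, 0],
    [5, 0.25, 0.8, 0, 0],
    [5, 0.2, 0.65, 0, 0],
    [5, 0.12, 0.4, 0, 0],
    [5, 0.06, 0.2, 0, 0],
    [5, 0, 0, 0, 0],
    [5, 0, 0, 0, 0],
  ],
)

```text
clock: 16.5
position: [0.5641, 0.0445, 0.1977]
ee_rot: [2.169, 2.272, -0.002]
force: [-0.9, -0.8, -0.3]
width: 0.171
gripper_force: 30.0
```

Run:
```python
from h import *
s,im,d,P=wrist();print(s['position'],yaw(s),s['force'],s['width'])
cv2.imwrite('pics/r.png',cv2.resize(im.astype(np.uint8)[150:350,230:430],None,fx=3,fy=3)[...,::-1])
z=P[...,2];p=s['position']
for a in (.125,.135,.145,.155,.165,.175,.185,.195,.205):
    m=(d>0)&(abs(z-a)<.005)&(abs(P[...,0]-p[0])<.02)&(abs(P[...,1]-p[1])<.03)
    if m.sum()>3: print(a,m.sum(),np.round(P[m].mean(0),4),np.round(np.percentile(P[m][:,0],[3,97]),4),np.round(P[m][:,1].max(),4))
```

```text
[0.56406247 0.04447953 0.19772936] 2.6488667144906692 [-0.93801969 -0.83201613 -0.3293388 ] 0.1709375133555487
0.135 31 [0.5636 0.0483 0.1366] [0.5605 0.5668] 0.0492
0.145 67 [0.5636 0.0486 0.1453] [0.5606 0.5667] 0.0498
0.155 69 [0.5632 0.0484 0.1555] [0.5603 0.5665] 0.0497
0.165 52 [0.5637 0.0489 0.1641] [0.5609 0.5665] 0.0497
0.175 10 [0.5644 0.0533 0.1792] [0.5576 0.5706] 0.0538
0.185 223 [0.5633 0.0538 0.1851] [0.5559 0.5709] 0.0548
0.195 326 [0.5635 0.054  0.1954] [0.5531 0.5738] 0.0567
0.205 733 [0.5638 0.0548 0.2056] [0.5463 0.5815] 0.0573
```

View pics/r.png

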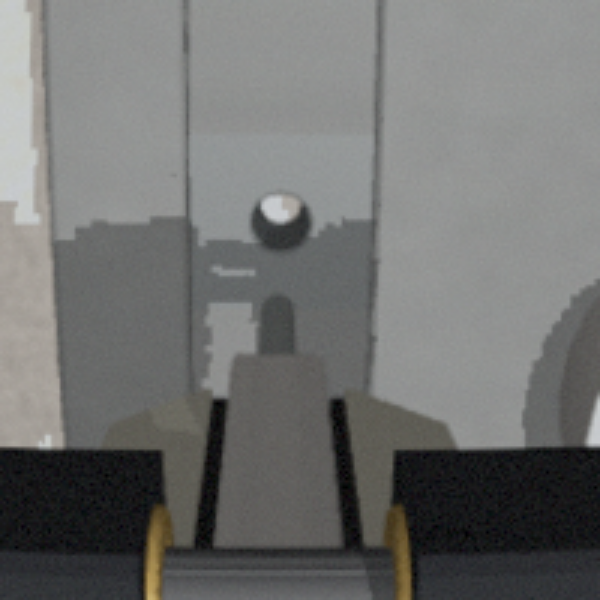

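The stylus hangs vertical with its tip at crop (277,300), and the hole is at (281,221). Computing the relative offset from this same view.

Run:
```python
from h import *
s=observe();print(cast(s,323.5,223.4,.06), s['position'])
```

```text
[0.5648293  0.04520876 0.06      ] [0.56411864 0.04444546 0.19787922]
```

apply_moves(
  commands=[
    [5, 0.02, -0.02, -0.3, 0],
    [5, 0, 0, -0.4, 0],
    [5, 0, 0, -0.25, 0],
    [5, 0, 0, -0.2, 0],
    [5, 0, 0, -0.15, 0],
    [5, 0, 0, -0.1, 0],
    [5, 0, 0, -0.06, 0],
    [5, 0, 0, 0, 0],
  ],
)

```text
clock: 17.55
position: [0.5656, 0.045, 0.1106]
ee_rot: [2.167, 2.274, 0.0]
force: [-0.3, 1.0, 0.6]
width: 0.174
gripper_force: 30.0
```

apply_moves(
  commands=[
    [5, 0, 0, -0.08, 0],
    [5, 0, 0, -0.05, 0],
    [5, 0, 0, -0.03, 0],
    [5, 0, 0, 0, 0],
    [5, 0, 0, 0, 0],
  ],
)

```text
clock: 18.18
position: [0.5657, 0.045, 0.1012]
ee_rot: [2.167, 2.274, 0.0]
force: [0.1, -0.8, 2.7]
width: 0.177
gripper_force: 30.0
```

In the spring range now. Pressing on until it bottoms.

apply_moves(
  commands=[
    [5, 0, 0, -0.02, 0],
    [5, 0, 0, -0.02, 0],
    [5, 0, 0, 0, 0],
    [5, 0, 0, 0, 0],
  ],
)

```text
clock: 18.68
position: [0.5657, 0.045, 0.0987]
ee_rot: [2.167, 2.274, 0.0]
force: [-0.0, 0.0, 3.5]
width: 0.173
gripper_force: 30.0
```

apply_moves(
  commands=[
    [5, 0, 0, -0.02, 0],
    [5, 0, 0, -0.02, 0],
    [5, 0, 0, 0, 0],
    [5, 0, 0, 0, 0],
  ],
)

```text
clock: 19.18
position: [0.5659, 0.045, 0.0974]
ee_rot: [2.167, 2.273, 0.001]
force: [-4.0, -1.3, 17.4]
width: 0.171
gripper_force: 30.0
```

It has bottomed: 17 N against the 6 N spring, with the tip about 28 mm below the deck. One hold check on stability, then I'll hand in.

apply_moves(
  commands=[
    [5, 0, 0, 0, 0],
    [5, 0, 0, 0, 0],
    [5, 0, 0, 0, 0],
    [5, 0, 0, 0, 0],
  ],
)

```text
clock: 19.68
position: [0.5659, 0.045, 0.0974]
ee_rot: [2.167, 2.273, 0.001]
force: [-4.2, -1.1, 17.5]
width: 0.168
gripper_force: 30.0
```

Run:
```python
from h import *
s,im,d=grab('side');P=cloud('side',d);z=P[...,2]
m=(d>0)&(abs(P[...,0]-.505)<.04)&(abs(P[...,1]-.31)<.04)&(z>.02);print(P[m].mean(0),z[m].max())
s=observe();print(s['position'],s['force'],s['width'],s['gripper_force'])
if s['force'][2]>9 and s['gripper_force']>20 and z[m].max()>.11: print(arm.sign_off())
```

```text
[0.50664107 0.30052809 0.08910102] 0.11904971221104155
[0.56594372 0.04502899 0.09741188] [-3.86175746 -1.44670477 16.80475369] 0.17367796730781895 30.007046163082123
the job is handed in; nothing more can be done
None
```

The job is handed in at about 20 s: the bottle stands upright on the larger mat and is released, and the gripped stylus holds the reset button fully down at about 17 N; while lowering the bottle I briefly pressed too hard (73 N at the wrist, limit 120 N; I believe only the fingertips touched, so the 40 N gripper-body limit shouldn't apply, but I couldn't confirm that).

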